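# Hang a double print frame on a display pin with a spring-latch hook

### The job

Lift the double print frame out of its rack and bring it over the display stand. Press its hook down onto the stand's pin, firmly but gently, until the pin is fully home and the sprung latch has flipped shut underneath it, then let go so that the frame hangs quietly on the pin. Leave the pot, the paperweight and the books alone.

Things in the scene. Friction and masses are not known exactly. Their poses are not given: they have to be found in the camera images.
- double_frame: Loose, 0.31 to 0.53 kg: two small wooden frames side by side (each 70 wide, 115 tall, 14 thick, 80 mm gap), joined near the top by a dark steel plate with a downward-opening hook in the middle and a grip tab on top. 220 mm wide in all. Origin: middle of the lower edge; z up, y along the width, x through the thickness (prints on +x face). Starts upright in the rack, lower edge 8 mm above the table.
- tab (a point): Point to hold on the grip tab: 148 mm above the frame's lower edge, centred. The tab is an upright steel block 30 mm wide (y), 16 mm thick (x), 50 mm high; 29 mm of it lie below this point and 21 mm above. The steel plate (50 mm wide) is below the tab, the frames' tops are 33 mm below this point. Axes as the double frame's.
- seat (a point): Where the pin's centre line lies when the hook is fully home: an inverted V that centres the pin, 87.7 mm above the frame's lower edge, 60.3 mm straight below tab. Axes as the double frame's; the pin must lie along x.
- mouth (a point): Middle of the hook's mouth, at the lower ends of its lips, 39 mm straight below seat. The lips are about 40 mm apart here and narrow at 45 degrees to a gap from y = -7.5 to +9 mm, 27 mm below the seat; the latch lies just above. Below this point there is free space down to the table between the two frames. Axes as the double frame's.
- latch (a joint): The hook's sprung latch, a 5 mm steel gate across the throat, hinged on its +y side (pivot 12.5 mm to +y and 22.7 mm below the seat). 0 = shut (its spring holds it there), 1.3 rad = fully swung up into the hook. The pin pushes it up with roughly 8 to 16 N, more than the frame's own weight; it snaps back to 0 beneath the pin only when the pin is within about 3 mm of the seat.
- stand: Fixed stand: dark wood foot 150 x 150 x 12 mm; steel post 18 mm square, 150 mm high, centred 47 mm to -x of the origin. A clamped carriage carries a level steel pin, 12 mm in diameter, along x, free from x = -32 to +36 mm, ending in a 20 mm disc. Origin: on the table under the pin; z up. Over 30 N of push or knock spoils the clamp. The frame hangs across the pin (its y along the stand's y).
- pin_mid (a point): A point on the stand 122 mm above the table, over its origin: the MIDDLE of the pin's height setting, not the pin. The pin's centre line passes straight above or below this point, up to 12 mm higher or lower; the setting differs each time and is not measured: find it by feel or by eye. Axes as the stand's: the pin lies along x.
- rack: Fixed wooden rack, 80 x 230 mm, that the double frame starts in: base 8 mm thick with lips 20 mm higher before and behind each frame (18 mm slot), open at the ends. Origin: centre of its underside, z up, y along the slot.
- brush_pot: Bystander: blue ceramic pot, 72 mm across, 100 mm high. Origin: centre of the underside.
- paperweight: Bystander: brass paperweight with a knob, 60 mm across, 44 mm high. Origin: centre of the underside.
- books: Bystander: two closed books, together 150 x 210 x 48 mm, one loose block, long side along y. Origin: centre of the underside.
Things that resemble listed ones, but are neither listed nor needed, are in the scene too. Of the things shaped like the stand, the wood one is meant.

How it is judged:
On the way, in this order (a step that is already met when the one before it is completed fails the run):
1. the double frame is lifted clear of its rack (z of double_frame in the frame of rack above 0.045 m), for 0.1 s.
2. the pin pushes the latch open: the latch stands beyond 0.5 rad while the frame presses on the stand (value of joint latch above 0.5 rad and contact force between double_frame and stand above 1 N).
3. the pin is home in the hook and the latch has flipped shut behind it (x of seat in the frame of pin_mid between -0.026 and 0.03 m and y of seat in the frame of pin_mid between -0.007 and 0.007 m and z of seat in the frame of pin_mid between -0.017 and 0.017 m and value of joint latch below 0.12 rad and contact force between double_frame and stand above 2 N), for 0.2 s.
At the end, for the whole second after the job is handed in: The released frame hangs on the pin: seat on the pin's free length, within 7 mm of its line sideways and within 17 mm of pin_mid in height (the pin is up to 12 mm off), latch shut (below 0.12 rad), frame upright within 0.15 rad and at rest (below 0.03 m/s and 0.3 rad/s) (all of step 3 and angle between double_frame's own z axis and vertical below 0.15 rad and linear speed of double_frame below 0.03 m/s and angular speed of double_frame below 0.3 rad/s); the robot touches nothing.
It fails at once if the frame presses or knocks on the stand with more than 30 N (contact force between double_frame and stand above 30 N).
It fails at once if the pot, the paperweight or the books are moved by more than 20 mm (distance of any of brush_pot, paperweight, books from where it was at the start of the episode above 0.02 m).
It also fails if it takes over 61 s, if anything falls off the work surface, if the arm or the gripper's body presses on something with over 40 N, if the wrist force passes 120 N, or if a joint passes its speed limit or range.

### The arm

A 6-joint arm with a two-finger parallel gripper is mounted at the origin on the work surface. World frame = base frame: x ahead of the robot, y to its left, z up, the work surface at z = 0. Lengths are in m, angles in rad, forces in N, time in s.
With the tool pointing down it reaches from about 0.3 to 0.775 m from the base axis. Payload 14.6 kg.
Tool frame: the origin (TCP) lies midway between the tips of the shut fingers; the grasp point (between the pads) lies behind it (manip.hold_point_z is the z of the grasp point in the tool frame, in m); z points along the fingers, y is the line along which they close (so a half turn about z gives the same grasp; the last joint's range is limited). The gripper opens to 85 mm and grips with 20 to 120 N. Pads are 22 mm wide; open, the fingers measure 114 mm over their backs; the gripper's body (76 mm by 85 mm) begins 54 mm behind the grasp point. The pads swing forward as they close: fully open they stand 13 mm farther back than shut.
Start: joints at [-0.067, 0.3, 1.521, -0, 1.321, -0.067], TCP at [0.55, -0, 0.203] pointing down, gripper open.
Joint ranges: [-3.03, 3.03], [-0.79, 2.21], [0.23, 2.52], [-1.04, 4.18], [0, 3.07], [-2.55, 2.55]. Speed limits (rad/s): [2.22, 2.22, 2.57, 3.14, 3.14, 3.14].

### API

Orientations are given as [roll, pitch, yaw] about the fixed x, y, z axes, in that order (R = Rz(yaw) Ry(pitch) Rx(roll)).
In Python, from bench import manip gives the robot as it stands. The module is installed in compiled form; this text tells all that it offers.
- The arm moves only by the shell command python3 -m crank 'ROWS' [FORCE]. ROWS is JSON, a list of rows, each a list of 7 numbers: the closure, from -1 (fully open) to 1 (shut), then the shift along the tool's x, y, z in units of 0.25 m (1.0 is 0.25 m), then the turn, a rotation vector about the tool's x, y, z in units of 120 degrees (1.0 is 120 degrees). A call has 1 to 12 rows; each row is the pose to reach, as a shift and turn from the pose commanded when the call began, along the tool's axes at that moment; what a row does not reach only later rows make up. A row lasts 1/8 s, in which the tool goes at most 62.5 mm and 10.7 degrees, less where a joint would pass 70% of its speed; a pose out of reach is approached as far as the arm can. A call with a number of a shift or a turn outside -1 to 1 is refused whole. A call with a gripper value outside its range is refused whole. The fingers move at their own pace and stop on an object; FORCE is the grip in N (left out, the last holds). Time passes only in rows, so rows that repeat a pose let the fingers close. It gives the time, the measured TCP pose, the force, the opening and the grip force at its end, in the units of the state.
- manip.get_obs(): the state, without advancing time (a new reading comes with each control period).
- manip.read_camera(name): name is "scene" or "side" or "wrist"; returns the picture (420x560x3 uint8, red, green, blue); there is no depth.
- manip.camera_info(name): a dict with "vertical_fov" (degrees; the focal length in pixels is half the picture's height over the tangent of half this angle, whatever the lens; pixels are square), "cx", "cy" (the principal point, pixels), "R" (3x3) and "t" (3): a world point X has camera coordinates R X + t; the wrist camera has in their place "hand_eye" (4x4, takes a point from camera to tool coordinates, whose origin is the TCP and whose axes are the flange's). Camera axes: x right, y down, z forward; pixel columns grow to the right and rows downward; lengths in m; the calibration is good to about 2 mm. A picture is of the moment at which its call begins: read the wrist's pose just before it. camera_info takes no time and is no camera call.
- manip.finish_job(): hands the job in; it is judged then, once.
Trained networks look in the newest picture that a camera, given by its name, has taken for a name from the list of things; names that differ only in an ending like _2 or _b are one class to them, and where a whole thing is asked for, a point or a joint stands for the part that bears it (a point fixed in the world has none). Each returns a list of dicts, best first, with "conf" (0 to 1); they miss things now and then, are a little off and sometimes report something else, mostly with a low value. They report only what shows in the picture. A call takes as long as a camera call. They do not tell look-alikes from the thing itself.
- manip.find_in(camera, target): "centre" ([x, y, z] in m, in the coordinates of the camera as it stood for that picture, good to about 4 mm: the middle of the surface that is visible of it).
The state is a dict: "t": time; "q": joint angles; "joint_velocities": joint speeds; "tau": joint torques, N m; "eef_pos": TCP position; "orientation": TCP orientation; "contact_force": force on the tool from outside, world axes, zero at the start; "torque": the same for the moment, N m; "gripper_width": finger opening in m; "finger_force": force on a finger pad.
Only numpy, scipy, OpenCV 4.12 (cv2) and the standard library are available. Lean on these libraries where they do the work, as an engineer would, in place of code of your own. Each camera call takes 0.05 s, during which the arm holds its last target. There are 200 camera calls.

## Working session

There is one attempt and no reset: what is moved stays moved. The work goes in short steps, Python scripts to look and compute and a shell command to move; the robot and the scene stay as the last step left them, time stands still between calls to the robot, and variables do not carry over. Pictures are saved under pics/ and viewed, at most 10 in all, crops included, and the job is handed in when it is done.

```bash
mkdir -p pics; cat > h.py <<'E'
import numpy as np, cv2
from bench import manip
from scipy.spatial.transform import Rotation as Ro
def grab(c,fn=None):
    o=manip.get_obs(); im=manip.read_camera(c)
    if fn: cv2.imwrite('pics/'+fn,im[:,:,::-1])
    return o,im
def toworld(c,p,o=None):
    i=manip.camera_info(c); p=np.array(p)
    if 'R' in i: return np.array(i['R']).T@(p-np.array(i['t']))
    H=np.array(i['hand_eye']); q=H[:3,:3]@p+H[:3,3]
    return Ro.from_euler('xyz',o['orientation']).apply(q)+np.array(o['eef_pos'])
def ray(c,u,v,o=None):
    i=manip.camera_info(c); f=210/np.tan(np.radians(i['vertical_fov'])/2)
    d=np.array([(u-i['cx'])/f,(v-i['cy'])/f,1])
    a=toworld(c,[0,0,0],o); return a,toworld(c,d,o)-a
def atz(c,u,v,z,o=None):
    a,d=ray(c,u,v,o); return a+d*(z-a[2])/d[2]
def proj(c,X):
    i=manip.camera_info(c); f=210/np.tan(np.radians(i['vertical_fov'])/2)
    p=np.array(i['R'])@np.array(X)+np.array(i['t']); return f*p[0]/p[2]+i['cx'],f*p[1]/p[2]+i['cy']
E
python3 - <<'E'
from h import *
np.set_printoptions(precision=3,suppress=True)
for c in ['scene','side']:
    o,im=grab(c,c+'0.png')
    i=manip.camera_info(c);print(c,i['vertical_fov'],np.array(i['R']).tolist(),toworld(c,[0,0,0]))
    for n in ['double_frame','tab','stand','rack','brush_pot','paperweight','books']:
        print(n,[(round(d['conf'],2),toworld(c,d['centre'],o)) for d in manip.find_in(c,n)[:4]])
print(o,manip.hold_point_z)
print(manip.camera_info('wrist'))
E
```

```text
scene 51.09264213362168 [[0.0429016359782592, 0.9990723754668397, -0.0037199743863321902], [0.850964563598278, -0.0384920405746851, -0.5238107237470317], [-0.5234680134739671, 0.01930677061144174, -0.8518265595050295]] [ 1.165 -0.048  1.257]
double_frame [(0.8, array([ 0.482, -0.175,  0.098])), (0.74, array([0.453, 0.166, 0.009]))]
tab [(0.86, array([ 0.482, -0.176,  0.095]))]
stand [(0.84, array([0.45 , 0.171, 0.009])), (0.69, array([0.188, 0.285, 0.011]))]
rack [(0.8, array([ 0.493, -0.176,  0.006]))]
brush_pot [(0.68, array([ 0.723, -0.027,  0.06 ]))]
paperweight [(0.74, array([0.724, 0.267, 0.02 ]))]
books [(0.62, array([ 0.758, -0.324,  0.046]))]
side 47.46266631798484 [[0.8724055981215824, -0.48858795675782063, 0.013794233481498332], [-0.28232552125907395, -0.5267467635426464, -0.8017668907750805], [0.3989997148017982, 0.695571459742682, -0.5974776748795877]] [-0.082 -1.025  0.986]
double_frame [(0.74, array([ 0.473, -0.191,  0.097]))]
tab [(0.76, array([ 0.466, -0.192,  0.096]))]
stand [(0.87, array([0.177, 0.279, 0.009])), (0.7, array([0.435, 0.173, 0.012]))]
rack [(0.66, arr
[... 217 characters left out ...]
  ,  1.521,  0.   ,  1.321, -0.067]), 'joint_velocities': array([-0.001, -0.001, -0.   ,  0.   , -0.   ,  0.   ]), 'tau': array([ -0.   , -54.287, -36.166,  -0.   ,   0.001,   0.   ]), 'eef_pos': array([0.55 , 0.   , 0.203]), 'orientation': array([-3.141, -0.   ,  1.571]), 'contact_force': array([-0.376,  0.368, -0.314]), 'torque': array([-0.006, -0.019,  0.046]), 'finger_force': 0.0, 'gripper_width': 0.08586496181267922} -0.0187
{'vertical_fov': 60.147200833041694, 'cx': 281.72846431114925, 'cy': 209.01408445252576, 'hand_eye': array([[ 0.001, -0.95 , -0.311,  0.08 ],
       [ 1.   ,  0.001,  0.001,  0.001],
       [-0.001, -0.311,  0.95 , -0.171],
       [ 0.   ,  0.   ,  0.   ,  1.   ]])}
```

View pics/scene0.png

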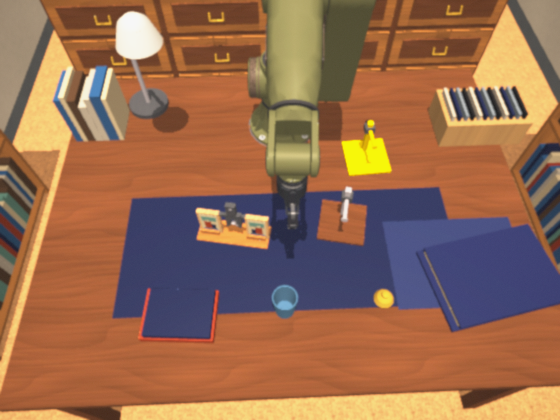

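View pics/side0.png

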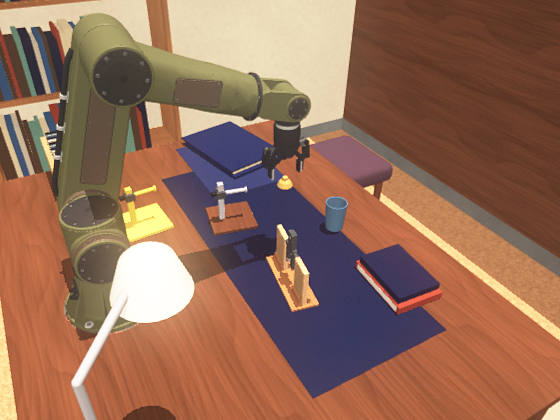

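The pictures show the wood-footed stand at scene px (343,220), the yellow look-alike at (368,155) and the frame in its rack at (233,228). I'll look at each from above with the wrist camera.

```bash
python3 -m crank '[[-1,0.9,-0.4,-0.4,0,0,0],[-1,0.9,-0.4,-0.4,0,0,0],[-1,0.9,-0.4,-0.4,0,0,0],[-1,0.9,-0.4,-0.4,0,0,0],[-1,0.9,-0.4,-0.4,0,0,0],[-1,0.9,-0.4,-0.4,0,0,0],[-1,0.9,-0.4,-0.4,0,0,0],[-1,0.9,-0.4,-0.4,0,0,0]]'
cat > w.py <<'E'
import sys
from h import *
np.set_printoptions(precision=4,suppress=True)
o,im=grab('wrist',sys.argv[1]); np.save('obs.npy',o,allow_pickle=True)
print(o['eef_pos'],o['orientation'])
for n in sys.argv[2:]: print(n,[(round(d['conf'],2),toworld('wrist',d['centre'],o)) for d in manip.find_in('wrist',n)[:3]])
E
python3 w.py w1.png stand
```

```text
t: 1.8
eef_pos: [0.4504, 0.2239, 0.3022]
orientation: [-3.141, 0.001, 1.569]
contact_force: [-0.3, -0.2, 0.5]
gripper_width: 0.0853
finger_force: 0.0
[0.4504 0.2239 0.3022] [-3.1406  0.0005  1.5691]
stand [(0.96, array([0.4518, 0.1928, 0.0135])), (0.57, array([0.1941, 0.2987, 0.0077])), (0.27, array([ 0.4893, -0.0674,  0.0558]))]
```

View pics/w1.png

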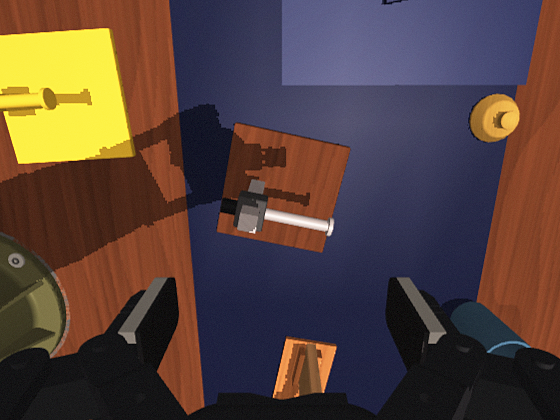

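Wrist view: foot corners at (235,123), (350,147), (324,252), (218,232); pin from the carriage at (262,214) to its disc at (331,227). Next, the frame.

```bash
python3 - <<'E'
from h import *
np.set_printoptions(precision=4,suppress=True)
o=np.load('obs.npy',allow_pickle=True).item()
C=np.array([atz('wrist',u,v,.012,o) for u,v in [(235,123),(350,147),(324,252),(218,232)]])
print(C,C.mean(0)); 
for a,b in [(0,1),(3,2),(3,0),(2,1)]: d=C[b]-C[a]; print(np.linalg.norm(d),np.degrees(np.arctan2(d[1],d[0])))
for z in (.11,.122,.134): print(z,atz('wrist',331,227,z,o),atz('wrist',265,215,z,o), 'side disc',atz('side',243,191,z))
E
python3 -m crank '[[-1,-0.5,0.1,0,0,0,0],[-1,-1,0.16,0,0,0,0],[-1,-1,0.16,0,0,0,0],[-1,-1,0.16,0,0,0,0],[-1,-1,0.16,0,0,0,0],[-1,-1,0.16,0,0,0,0],[-1,-1,0.16,0,0,0,0]]'
python3 -m crank '[[-1,-0.28,0,0,0,0,0],[-1,-0.28,0,0,0,0,0],[-1,-0.28,0,0,0,0,0],[-1,-0.28,0,0,0,0,0]]'
python3 w.py w2.png double_frame tab rack
python3 - <<'E'
from h import *
im=cv2.imread('pics/side0.png'); cv2.imwrite('pics/side0c.png',cv2.resize(im[165:245,180:270],None,fx=6,fy=6,interpolation=cv2.INTER_CUBIC))
E
```

```text
[[0.3937 0.2657 0.012 ]
 [0.5382 0.2358 0.012 ]
 [0.5105 0.0902 0.012 ]
 [0.3645 0.1202 0.012 ]] [0.4517 0.178  0.012 ]
0.14755766293076922 -11.655201210685922
0.14898347030678818 -11.630130452236624
0.14833007094219544 78.65256959611457
0.14827939861160966 79.20363787269943
0.11 [0.5045 0.165  0.11  ] [0.434  0.1787 0.11  ] side disc [0.4888 0.1609 0.11  ]
0.122 [0.5027 0.1696 0.122 ] [0.4346 0.1828 0.122 ] side disc [0.481  0.1446 0.122 ]
0.134 [0.501  0.1742 0.134 ] [0.4351 0.187  0.134 ] side disc [0.4731 0.1284 0.134 ]
t: 2.78
eef_pos: [0.49, -0.0239, 0.3029]
orientation: [3.141, -0.0, 1.572]
contact_force: [-0.3, 0.0, -0.3]
gripper_width: 0.0859
finger_force: 0.0
t: 3.28
eef_pos: [0.4901, -0.0937, 0.303]
orientation: [3.141, -0.0, 1.572]
contact_force: [-0.1, -0.5, -0.4]
gripper_width: 0.0852
finger_force: 0.0
[ 0.4901 -0.0937  0.303 ] [ 3.1414 -0.0001  1.5723]
double_frame [(0.79, array([ 0.4809, -0.1555,  0.1272])), (0.68, array([ 0.7506, -0.0246,  0.0702]))]
tab [(0.68, array([ 0.4851, -0.1617,  0.124 ]))]
rack [(0.71, array([ 0.4687, -0.1656,  0.0043]))]
```

View pics/w2.png

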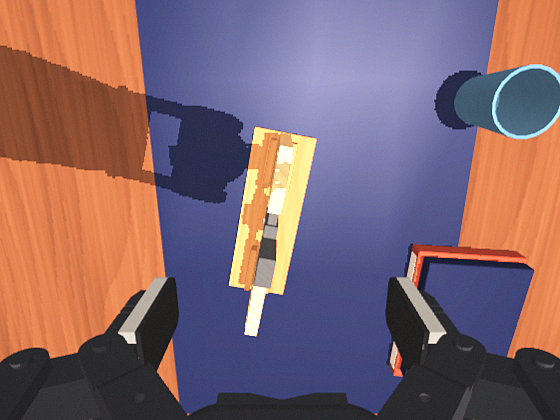

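View pics/side0c.png

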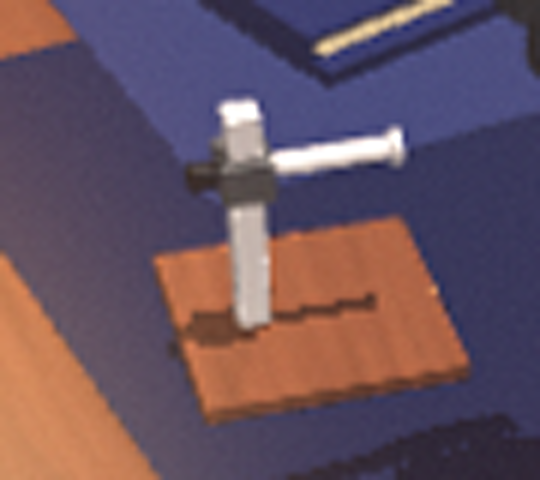

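```bash
python3 - <<'E'
from h import *
from scipy.optimize import least_squares
np.set_printoptions(precision=4,suppress=True)
o=np.load('obs.npy',allow_pickle=True).item()
C=np.array([atz('wrist',u,v,.008,o) for u,v in [(254,126),(316,138),(283,294),(230,286)]])
print(C,C.mean(0)); 
for a,b in [(0,1),(3,2),(3,0),(2,1)]: d=C[b]-C[a]; print(np.linalg.norm(d),np.degrees(np.arctan2(d[1],d[0])))
print('tab',atz('wrist',264,273,.177,o))
# stand from side crop
S=lambda u,v:(180+u/6,165+v/6)
C=np.array([atz('side',*S(u,v),.012) for u,v in [(155,258),(402,218),(470,370),(210,412)]]);print(C,C.mean(0))
c,s=np.cos(np.radians(-11.4)),np.sin(np.radians(-11.4))
o0=np.array([.4517,.178,0])
print('post base pred',[np.array(proj('side',o0+[c*x,s*x,.012]))*6-[1080,990] for x in (-.047,)],'obs 252,325')
for z in (.11,.116,.122,.128,.134): print(z,np.array(proj('side',o0+[c*.038,s*.038,z]))*6-[1080,990],'obs 395,146',np.array(proj('side',o0+[c*-.03,s*-.03,z]))*6-[1080,990])
im=cv2.imread('pics/w2.png'); cv2.imwrite('pics/w2c.png',cv2.resize(im[120:345,215:330],None,fx=2.6,fy=2.6,interpolation=cv2.INTER_CUBIC))
E
```

```text
[[ 0.4568 -0.056   0.008 ]
 [ 0.5353 -0.0707  0.008 ]
 [ 0.4941 -0.2966  0.008 ]
 [ 0.4171 -0.2835  0.008 ]] [ 0.4758 -0.1767  0.008 ]
0.07982973157457537 -10.6427458005204
0.07813327623248259 -9.65463292615034
0.23100467292473972 80.10160070347135
0.2296414131166727 79.67983379042165
tab [ 0.4756 -0.1721  0.177 ]
[[0.3909 0.2589 0.012 ]
 [0.5356 0.2275 0.012 ]
 [0.5023 0.0791 0.012 ]
 [0.3611 0.113  0.012 ]] [0.4475 0.1696 0.012 ]
post base pred [array([228.9962, 316.0397])] obs 252,325
0.11 [370.4872 147.4026] obs 395,146 [250.0616 167.1309]
0.116 [370.236  138.3093] obs 395,146 [249.5312 157.9825]
0.122 [369.9836 129.1747] obs 395,146 [248.9984 148.7921]
0.128 [369.7301 119.9984] obs 395,146 [248.4632 139.5593]
0.134 [369.4754 110.7802] obs 395,146 [247.9254 130.2838]
```

View pics/w2c.png

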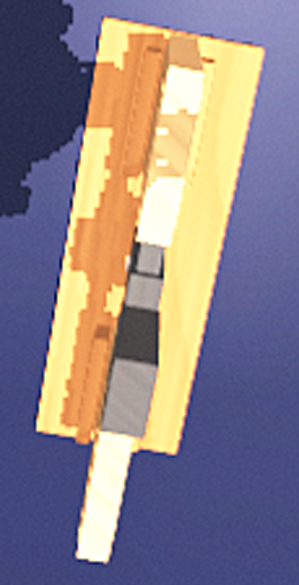

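Tab top is at crop (129,400), giving tab (0.476, -0.172) and yaw about -10°, consistent with the rack. The stand's origin seems about 14 mm to +x of its foot's centre, so I'll take one more look from straight above the pin.

```bash
python3 -m crank '[[-1,0.76,-0.1,0.16,0,0,0],[-1,0.76,-0.1,0.16,0,0,0],[-1,0.76,-0.1,0.16,0,0,0],[-1,0.76,-0.1,0.16,0,0,0],[-1,0.76,-0.1,0.16,0,0,0],[-1,0.76,-0.1,0.16,0,0,0],[-1,0.76,-0.1,0.16,0,0,0]]'
python3 w.py w3.png
```

```text
t: 4.35
eef_pos: [0.4653, 0.094, 0.2631]
orientation: [3.141, 0.0, 1.569]
contact_force: [0.2, 0.3, -0.4]
gripper_width: 0.0854
finger_force: 0.0
[0.4653 0.094  0.2631] [3.1413 0.     1.5691]
```

View pics/w3.png

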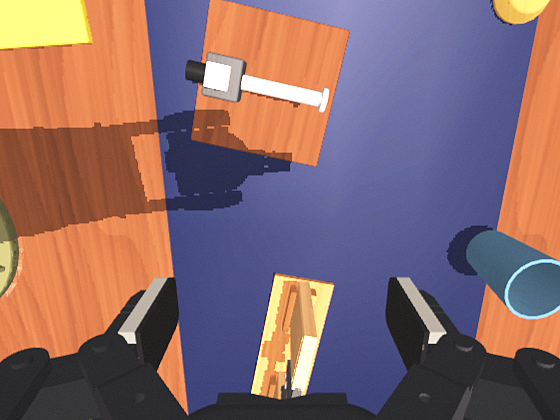

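```bash
python3 - <<'E'
from h import *
np.set_printoptions(precision=4,suppress=True)
o=np.load('obs.npy',allow_pickle=True).item()
C=np.array([atz('wrist',u,v,.012,o) for u,v in [(210,-2),(350,31),(318,166),(192,141)]]);print(C,C.mean(0))
for a,b in [(0,1),(3,2),(3,0),(2,1)]: d=C[b]-C[a]; print(np.linalg.norm(d),np.degrees(np.arctan2(d[1],d[0])))
print('post',atz('wrist',217,76,.15,o),atz('wrist',217,76,.162,o))
for z in (.11,.116,.122,.128): 
  a=atz('wrist',324,100,z,o);b=atz('wrist',243,82.5,z,o);print(z,a,b,np.degrees(np.arctan2(*(a-b)[1::-1])))
  # scene & side predictions of the disc from this
  print(np.array(proj('side',a))*6-[1080,990],'obs 395,146')
o=dict(o);
E
```

```text
[[0.3933 0.2647 0.012 ]
 [0.539  0.2339 0.012 ]
 [0.5096 0.0896 0.012 ]
 [0.3634 0.119  0.012 ]] [0.4513 0.1768 0.012 ]
0.14901752511815428 -11.95186678791431
0.1491392193204974 -11.350820515787639
0.1487854391019054 78.43291994294637
0.1472218117806968 78.48117527903892
post [0.4192 0.1845 0.15  ] [0.4212 0.184  0.162 ]
0.11 [0.503  0.1665 0.11  ] [0.4342 0.1807 0.11  ] -11.653832324284286
[396.5    144.2937] obs 395,146
0.116 [0.5023 0.1667 0.116 ] [0.4348 0.1806 0.116 ] -11.653832324284297
[395.0937 135.3989] obs 395,146
0.122 [0.5017 0.1668 0.122 ] [0.4354 0.1805 0.122 ] -11.653832324284286
[393.6808 126.4618] obs 395,146
0.128 [0.501 0.167 0.128] [0.436  0.1804 0.128 ] -11.653832324284288
[392.2611 117.482 ] obs 395,146
```

```bash
python3 -m crank '[[-1,-0.98,0.044,0,0,0,0.084],[-1,-0.98,0.044,0,0,0,0.084],[-1,-0.98,0.044,0,0,0,0.084],[-1,-0.98,0.044,0,0,0,0.084],[-1,-0.98,0.044,0,0,0,0.084],[-1,-0.98,0.044,0,0,0,0.084],[-1,-0.98,0.044,0,0,0,0.084]]'
cat > go.py <<'E'
import sys
from h import *
np.set_printoptions(precision=4,suppress=True)
o=manip.get_obs();R=Ro.from_euler('xyz',o['orientation'])
t=np.array([float(a) for a in sys.argv[1:4]])
print(o['t'],o['eef_pos'],'shift',R.inv().apply(t-o['eef_pos'])/.25)
if len(sys.argv)>4:
    Rt=Ro.from_euler('xyz',[np.pi,0,float(sys.argv[4])]);print('turn',(R.inv()*Rt).as_rotvec(degrees=True)/120)
E
python3 go.py .476 -.172 .138 1.395; python3 w.py w4.png tab
```

```text
t: 5.28
eef_pos: [0.4761, -0.1491, 0.263]
orientation: [3.141, -0.0, 1.396]
contact_force: [-0.1, -0.5, 0.8]
gripper_width: 0.0851
finger_force: 0.0
5.275 [ 0.4761 -0.1491  0.263 ] shift [-0.0903  0.0155  0.5002]
turn [ 0.0001 -0.      0.0005]
[ 0.4761 -0.1491  0.263 ] [ 3.1413 -0.      1.3961]
tab [(0.59, array([ 0.4826, -0.1598,  0.1233]))]
```

View pics/w4.png

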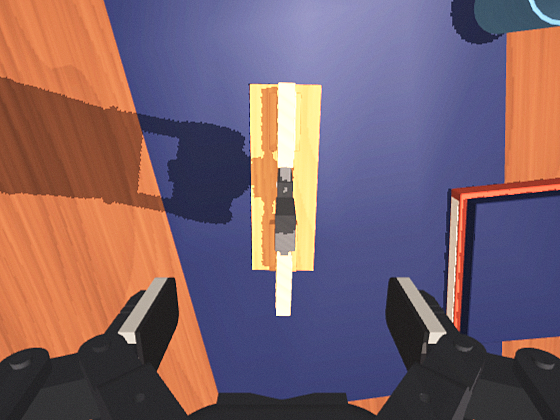

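```bash
python3 - <<'E'
from h import *
o=np.load('obs.npy',allow_pickle=True).item()
for p in [(285,241)]: print(atz('wrist',*p,.177,o))
for u,v in [(287,84),(283.5,314)]: print(atz('wrist',u,v,.123,o))
E
python3 -m crank '[[-1,-0.09,0.016,0.2,0,0,0],[-1,-0.09,0.016,0.3,0,0,0],[-1,-0.09,0.016,0.4,0,0,0]]'
python3 go.py .476 -.172 .138 1.395
```

```text
[ 0.47477676 -0.17864419  0.177     ]
[ 0.49642952 -0.06584354  0.123     ]
[ 0.45648158 -0.27888702  0.123     ]
t: 5.75
eef_pos: [0.476, -0.1723, 0.162]
orientation: [-3.141, -0.0, 1.396]
contact_force: [0.2, -0.3, 1.1]
gripper_width: 0.0853
finger_force: 0.0
5.75 [ 0.476  -0.1723  0.162 ] shift [ 0.0012 -0.0002  0.096 ]
turn [-0.0001 -0.      0.0003]
```

```bash
python3 -m crank '[[-1,0,0,0.096,0,0,0.003],[-1,0,0,0.096,0,0,0.003],[1,0,0,0.096,0,0,0.003],[1,0,0,0.096,0,0,0.003],[1,0,0,0.096,0,0,0.003],[1,0,0,0.096,0,0,0.003],[1,0,0,0.096,0,0,0.003],[1,0,0,0.096,0,0,0.003]]' 60
```

```text
t: 6.75
eef_pos: [0.4763, -0.1729, 0.1395]
orientation: [3.14, 0.0, 1.389]
contact_force: [-1.5, 0.5, 5.2]
gripper_width: 0.0137
finger_force: 59.5
```

```bash
python3 -m crank '[[1,0,0,-0.08,0,0,0],[1,0,0,-0.2,0,0,0],[1,0,0,-0.35,0,0,0],[1,0,0,-0.5,0,0,0],[1,0,0,-0.62,0,0,0],[1,0,0,-0.68,0,0,0],[1,0,0,-0.68,0,0,0],[1,0,0,-0.68,0,0,0]]'; python3 go.py .465 .05 .31 1.3685
```

```text
t: 7.75
eef_pos: [0.4757, -0.1727, 0.3073]
orientation: [-3.139, -0.001, 1.389]
contact_force: [-0.0, 1.2, -5.7]
gripper_width: 0.0141
finger_force: 59.5
7.75 [ 0.4757 -0.1727  0.3073] shift [ 0.8684 -0.2035 -0.0098]
turn [-0.0011 -0.0003  0.0096]
```

```bash
python3 -m crank '[[1,0.1,-0.02,-0.01,0,0,0.01],[1,0.25,-0.05,-0.01,0,0,0.01],[1,0.45,-0.1,-0.01,0,0,0.01],[1,0.65,-0.15,-0.01,0,0,0.01],[1,0.8,-0.19,-0.01,0,0,0.01],[1,0.868,-0.203,-0.01,0,0,0.01],[1,0.868,-0.203,-0.01,0,0,0.01]]'; python3 go.py .465 .1745 .31 1.3685
```

```text
t: 8.62
eef_pos: [0.4653, 0.0502, 0.3107]
orientation: [-3.14, 0.0, 1.369]
contact_force: [-0.2, -1.2, -4.6]
gripper_width: 0.0142
finger_force: 59.5
8.625 [0.4653 0.0502 0.3107] shift [ 0.4869 -0.1009  0.0026]
turn [-0.0005  0.0002  0.0003]
```

```bash
python3 -m crank '[[1,0.1,-0.02,0,0,0,0],[1,0.25,-0.05,0,0,0,0],[1,0.4,-0.08,0,0,0,0],[1,0.487,-0.1,0,0,0,0],[1,0.487,-0.1,0,0,0,0],[1,0.487,-0.1,0,0,0,0]]'; python3 go.py .465 .1745 .245 1.3685
python3 - <<'E'
from h import *
np.set_printoptions(precision=4,suppress=True)
T=[]
for c in ['scene','side','wrist']:
    o,im=grab(c)
    p=np.array(o['eef_pos']); cc,s=np.cos(-.2023),np.sin(-.2023)
    if c!='wrist':
        P=lambda x,y,z: proj(c,p+[cc*x-s*y,s*x+cc*y,.0187-.148+z])
        print(c,'tops(prints face): ',[np.round(P(.007,y,z),1) for y,z in [(-.11,.115),(-.04,.115),(.04,.115),(.11,.115),(-.11,0),(-.04,0),(.04,0),(.11,0)]])
        u,v=np.round(P(0,0,.06)).astype(int); a,b=max(u-50,0),max(v-50,0); print('crop origin',a,b,'x4')
        T.append(cv2.resize(im[b:b+100,a:a+100],(400,400),interpolation=cv2.INTER_CUBIC))
    else: W=im; cv2.imwrite('pics/w5.png',im[:,:,::-1])
cv2.imwrite('pics/comp.png',np.hstack(T)[:,:,::-1])
E
```

```text
t: 9.38
eef_pos: [0.4658, 0.1729, 0.311]
orientation: [-3.141, 0.001, 1.367]
contact_force: [0.3, -0.6, -4.6]
gripper_width: 0.0141
finger_force: 59.5
9.375 [0.4658 0.1729 0.311 ] shift [ 0.0057 -0.0043  0.2642]
turn [-0.0002  0.0003 -0.0009]
scene tops(prints face):  [array([312.8, 169.9]), array([338.5, 173.1]), array([368.2, 176.9]), array([394.5, 180.2]), array([310.6, 193.4]), array([334.3, 196.5]), array([361.7, 200.1]), array([386. , 203.3])]
crop origin 301 135 x4
side tops(prints face):  [array([244.8, 157.1]), array([238.7, 145.9]), array([232.3, 134.2]), array([227.1, 124.6]), array([245.5, 190.3]), array([239.7, 178.4]), array([233.5, 165.9]), array([228.5, 155.7])]
crop origin 184 106 x4
```

View pics/comp.png

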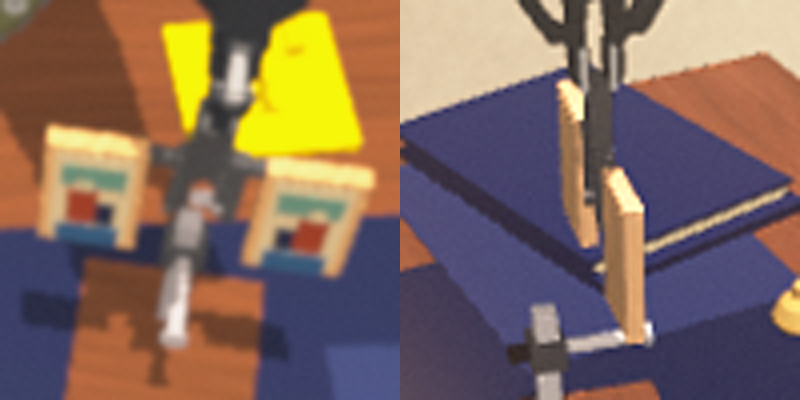

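```bash
python3 -m crank '[[1,0.006,-0.004,0.04,0,0,0],[1,0.006,-0.004,0.12,0,0,0],[1,0.006,-0.004,0.22,0,0,0],[1,0.006,-0.004,0.3,0,0,0],[1,0.006,-0.004,0.35,0,0,0],[1,0.006,-0.004,0.356,0,0,0],[1,0.006,-0.004,0.356,0,0,0]]'; python3 go.py .465 .1745 .212 1.3685
```

```text
t: 10.4
eef_pos: [0.465, 0.1757, 0.2229]
orientation: [3.141, -0.0, 1.368]
contact_force: [0.0, -0.3, -3.6]
gripper_width: 0.014
finger_force: 59.5
10.4 [0.465  0.1757 0.2229] shift [-0.0049  0.0008  0.0438]
turn [ 0.0003 -0.0002 -0.0004]
```

```bash
python3 -m crank '[[1,-0.006,0,0.01,0,0,0],[1,-0.006,0,0.02,0,0,0],[1,-0.006,0,0.03,0,0,0],[1,-0.006,0,0.04,0,0,0],[1,-0.006,0,0.05,0,0,0],[1,-0.006,0,0.06,0,0,0],[1,-0.006,0,0.07,0,0,0],[1,-0.006,0,0.08,0,0,0],[1,-0.006,0,0.09,0,0,0],[1,-0.006,0,0.1,0,0,0]]'
```

```text
t: 11.65
eef_pos: [0.4645, 0.1743, 0.1972]
orientation: [-3.142, -0.0, 1.368]
contact_force: [0.4, -0.6, -4.7]
gripper_width: 0.0142
finger_force: 59.5
```

```bash
python3 -m crank '[[1,0,0,0.008,0,0,0],[1,0,0,0.016,0,0,0],[1,0,0,0.024,0,0,0],[1,0,0,0.032,0,0,0]]'
```

```text
t: 12.15
eef_pos: [0.4645, 0.1742, 0.1892]
orientation: [-3.142, 0.0, 1.368]
contact_force: [0.0, -0.2, -4.7]
gripper_width: 0.014
finger_force: 59.5
```

```bash
python3 -m crank '[[1,0,0,0.006,0,0,0],[1,0,0,0.012,0,0,0],[1,0,0,0.018,0,0,0]]'
```

```text
t: 12.52
eef_pos: [0.4649, 0.1744, 0.1856]
orientation: [3.14, -0.001, 1.368]
contact_force: [-1.6, 0.5, 4.2]
gripper_width: 0.0141
finger_force: 60.6
```

```bash
python3 -m crank '[[1,0,0,0.006,0,0,0],[1,0,0,0.012,0,0,0]]'
```

```text
t: 12.78
eef_pos: [0.4649, 0.1744, 0.1825]
orientation: [3.14, -0.001, 1.368]
contact_force: [-0.5, 0.4, 6.5]
gripper_width: 0.0139
finger_force: 60.8
```

```bash
python3 -m crank '[[1,0,0,0.006,0,0,0],[1,0,0,0.012,0,0,0],[1,0,0,0.018,0,0,0],[1,0,0,0.024,0,0,0]]'
```

```text
t: 13.28
eef_pos: [0.4651, 0.1745, 0.1767]
orientation: [3.14, -0.001, 1.368]
contact_force: [-0.7, 1.6, 7.7]
gripper_width: 0.014
finger_force: 61.0
```

```bash
python3 -m crank '[[1,0,0,0.006,0,0,0],[1,0,0,0.012,0,0,0],[1,0,0,0.018,0,0,0]]'
```

```text
t: 13.65
eef_pos: [0.4652, 0.1746, 0.1723]
orientation: [3.139, -0.002, 1.368]
contact_force: [-0.4, 1.8, 6.4]
gripper_width: 0.0137
finger_force: 61.0
```

```bash
python3 -m crank '[[1,0,0,0.006,0,0,0],[1,0,0,0.012,0,0,0],[1,0,0,0.018,0,0,0]]'
```

```text
t: 14.02
eef_pos: [0.4651, 0.1746, 0.1676]
orientation: [3.14, -0.002, 1.368]
contact_force: [1.1, 1.6, 5.3]
gripper_width: 0.0139
finger_force: 60.8
```

```bash
python3 -m crank '[[1,0,0,0.006,0,0,0],[1,0,0,0.012,0,0,0],[1,0,0,0.018,0,0,0]]'
```

```text
t: 14.4
eef_pos: [0.4647, 0.1744, 0.1625]
orientation: [3.141, -0.001, 1.368]
contact_force: [0.7, 2.5, 2.9]
gripper_width: 0.0139
finger_force: 60.4
```

```bash
python3 -m crank '[[1,0,0,0.006,0,0,0],[1,0,0,0.012,0,0,0],[1,0,0,0.016,0,0,0]]'
```

```text
t: 14.78
eef_pos: [0.4639, 0.1738, 0.1575]
orientation: [-3.14, 0.002, 1.368]
contact_force: [-0.4, -1.1, -5.2]
gripper_width: 0.014
finger_force: 59.5
```

```bash
python3 -m crank '[[1,0,0,0.004,0,0,0],[1,0,0,0.008,0,0,0]]'
```

```text
t: 15.02
eef_pos: [0.4643, 0.174, 0.156]
orientation: [-3.141, 0.001, 1.368]
contact_force: [0.3, 0.3, -4.7]
gripper_width: 0.0143
finger_force: 59.5
```

Force fell back to the frame's weight: the latch has snapped shut. Now I'll seat it gently.

```bash
python3 -m crank '[[1,0,0,0.003,0,0,0],[1,0,0,0.006,0,0,0]]'
```

```text
t: 15.28
eef_pos: [0.4647, 0.1743, 0.1553]
orientation: [3.141, -0.0, 1.368]
contact_force: [-1.8, 0.2, 2.8]
gripper_width: 0.0138
finger_force: 60.5
```

```bash
python3 -m crank '[[1,0,0,0.002,0,0,0],[1,0,0,0.004,0,0,0]]'
```

```text
t: 15.52
eef_pos: [0.4651, 0.1745, 0.1551]
orientation: [3.14, -0.001, 1.368]
contact_force: [-2.8, -1.0, 12.0]
gripper_width: 0.0139
finger_force: 61.6
```

```bash
python3 -m crank '[[1,0,0,-0.004,0,0,0],[1,0,0,-0.005,0,0,0],[1,0,0,-0.005,0,0,0],[1,0,0,-0.005,0,0,0]]'
```

```text
t: 16.02
eef_pos: [0.4646, 0.1743, 0.1553]
orientation: [3.141, -0.0, 1.368]
contact_force: [-0.4, 0.7, 2.5]
gripper_width: 0.0144
finger_force: 60.4
```

```bash
python3 -m crank '[[1,0,0,-0.001,0,0,0],[1,0,0,-0.001,0,0,0],[1,0,0,-0.001,0,0,0]]' 20; python3 -m crank '[[0.6,0,0,0,0,0,0],[0.4,0,0,0,0,0,0],[0,0,0,0,0,0,0],[-0.5,0,0,0,0,0,0],[-0.5,0,0,0,0,0,0],[-0.5,0,0,0,0,0,0],[-0.5,0,0,0,0,0,0]]'
```

```text
t: 16.4
eef_pos: [0.4645, 0.1742, 0.1553]
orientation: [-3.142, 0.0, 1.368]
contact_force: [0.6, -0.1, -0.2]
gripper_width: 0.0144
finger_force: 60.1
t: 17.27
eef_pos: [0.4645, 0.1742, 0.1554]
orientation: [-3.142, -0.0, 1.368]
contact_force: [-0.0, 0.4, 0.2]
gripper_width: 0.064
finger_force: 0.0
```

Released; retreating straight up, then checking.

```bash
python3 -m crank '[[-0.5,0,0,-0.03,0,0,0],[-0.5,0,0,-0.1,0,0,0],[-0.5,0,0,-0.25,0,0,0],[-0.5,0,0,-0.45,0,0,0],[-0.5,0,0,-0.6,0,0,0],[-0.5,0,0,-0.6,0,0,0],[-0.5,0,0,-0.6,0,0,0],[-0.5,0,0,-0.6,0,0,0],[-0.5,0,0,-0.6,0,0,0],[-0.5,0,0,-0.6,0,0,0]]'
python3 - <<'E'
from h import *
T=[]
for c in ['scene','side']:
    o,im=grab(c); u,v=np.round(proj(c,[.465,.174,.1])).astype(int)
    T.append(cv2.resize(im[v-45:v+45,u-45:u+45],(400,400),interpolation=cv2.INTER_CUBIC))
cv2.imwrite('pics/fin.png',np.hstack(T)[:,:,::-1])
E
```

```text
t: 18.52
eef_pos: [0.4644, 0.1742, 0.3051]
orientation: [-3.141, 0.0, 1.368]
contact_force: [-0.2, 0.1, 0.1]
gripper_width: 0.0641
finger_force: 0.0
```

View pics/fin.png

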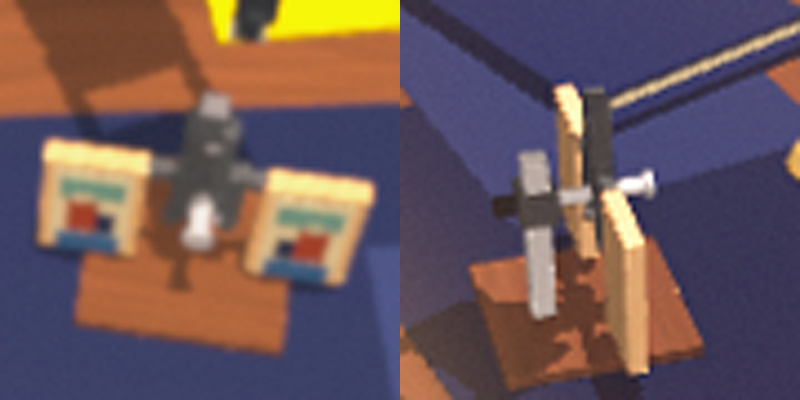

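The frame hangs upright on the pin, with the pin passing through the hook at (200,205) in the left half. I'll wait briefly for it to settle, then hand in.

```bash
python3 -m crank '[[-0.5,0,0,0,0,0,0],[-0.5,0,0,0,0,0,0],[-0.5,0,0,0,0,0,0],[-0.5,0,0,0,0,0,0],[-0.5,0,0,0,0,0,0],[-0.5,0,0,0,0,0,0],[-0.5,0,0,0,0,0,0],[-0.5,0,0,0,0,0,0],[-0.5,0,0,0,0,0,0],[-0.5,0,0,0,0,0,0],[-0.5,0,0,0,0,0,0],[-0.5,0,0,0,0,0,0]]'; python3 -c "
from bench import manip; print(manip.finish_job())"
```

```text
t: 20.12
eef_pos: [0.4645, 0.1742, 0.3054]
orientation: [3.142, -0.0, 1.368]
contact_force: [0.0, -0.4, 0.0]
gripper_width: 0.064
finger_force: 0.0
the job is handed in; nothing more can be done
None
```

The double frame now hangs released and upright on the wood stand's pin, and I handed the job in at about 20 s. The hand-in returned no verdict, and the shut latch is judged from the sudden drop in force, since it was not visible in the pictures.

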